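# Check the temperature of a coil behind a hot shutter

### The arm

A 6-joint arm with a two-finger parallel gripper is mounted at the origin on the work surface. World frame = base frame: x ahead of the robot, y to its left, z up, the work surface at z = 0. Lengths are in m, angles in rad, forces in N, time in s.
With the tool pointing down it reaches from about 0.375 to 0.975 m from the base axis. Payload 3.8 kg.
Tool frame: the origin (TCP) lies midway between the tips of the shut fingers; the grasp point (between the pads) lies 19 mm behind it; z points along the fingers, y is the line along which they close (so a half turn about z gives the same grasp; the last joint's range is limited). The gripper opens to 88 mm and grips with 3 to 60 N. Pads are 18 mm wide; open, the fingers measure 123 mm over their backs; the gripper's body (75 mm by 187 mm) begins 45 mm behind the grasp point.
Start: joints at [1.28, 0.264, 1.604, -0, 1.274, -0.037], TCP at [0.169, 0.653, 0.239] pointing down, gripper open.
Joint ranges: [-2.63, 2.63], [-0.94, 2.18], [0.31, 2.57], [-1.31, 4.45], [0, 2.66], [-2.55, 2.55]. Speed limits (rad/s): [2.57, 2.57, 3.14, 3.14, 3.14, 3.14].

### API

Orientations are given as a rotation vector (axis times angle).
In Python, from cell import manip, inverse_kinematics, cams, order gives the robot as it stands. Calls block until the motion is done:
- manip.move_pose(position, orientation): joint-space move of the TCP to a pose.
- manip.move_linear(position, rate=0.15, rot=None): straight line of the TCP; rot=None keeps the orientation; rate is the mean speed in m/s.
- manip.set_joints(angles): joint-space move.
- manip.set_gripper(opening, force=None): finger opening in m; force is the grip in N (None keeps the last); returns when the fingers have stopped.
- manip.dwell(seconds).
- inverse_kinematics(position, orientation): joint angles nearest the present ones, or None.
- manip.state(): the state.
- cams.capture(name): name is "side" or "top"; returns a dict with "image" (384x512x3 uint8, blue, green, red), "z_map" (384x512 float32, m along the optical axis (not along the pixel's ray), 0 where there is no reading), "intrinsics" (3x3 intrinsics, pixels), "k1" (the pictures are not rectified: a ray, as slopes to the right and down, at radius r is drawn at 1 + k1 r^2 times it, then the intrinsics apply), "position" and "orientation" of the camera in the world. Camera axes: x right, y down, z forward; pixel columns grow to the right and rows downward; lengths in m; the calibration is good to about 2 mm. A picture is of the moment at which its call begins.
A pose or a line that the arm cannot do raises manip.IKError and nothing moves.
- order.close_job(): hands the job in; it is judged then, once.
The state is a dict: "clock": time; "joint_pos": joint angles; "joint_velocities": joint speeds; "tau": joint torques, N m; "tool_pos": TCP position; "tcp_rot": TCP orientation; "contact_force": force on the tool from outside, world axes, zero at the start; "moment": the same for the moment, N m; "gripper_width": finger opening in m; "grasp_force": force on a finger pad.
Only numpy, scipy, OpenCV 4.12 (cv2) and the standard library are available. Lean on these libraries where they do the work, as an engineer would, in place of code of your own. Each camera call takes 0.05 s, during which the arm holds its last target. There are 200 camera calls.

### The job

The test fixture is too hot to touch: use the hooked rod to pull the shutter's catch post until the shutter is fully open. Then pick up the thermometer wand, point it squarely at the middle of the coil from about 10 cm and hold it still there for two seconds, without the wand or the gripper ever touching the fixture. Leave the shutter open, finish with both tools lying flat on the bench clear of the fixture, and do not push or tip the other things.

Things in the scene. Friction and masses are not known exactly. Their poses are not given: they have to be found in the camera images.
- fixture: grey test fixture fixed to the bench, 240 mm long (its x) x 120 mm (its y), top face 85 mm high; origin under its middle, x along its length, z up. Its window face (foot at y -65 mm) looks to its own -y and leans back 25 degrees from upright, so it faces sideways and slightly up
- guard (a point): middle of the wire guard's roof over the far part of the fixture's top, 172 mm above the bench, axes as the fixture's. Its 8 mm bars span +-44 mm in x and -51 to +52 mm in y; two uprights stand at its back (45 mm to +y, at x +-40 mm); below the roof it is open at both ends and in front
- coil: black round charging coil, 52 mm across, in the window face behind the shutter; origin at the middle of its face, about 43 mm above the bench, 55 mm along the fixture's +x from its middle; its z axis points straight out of the window face
- shutter (a joint): steel shutter plate (80 x 74 mm) over the coil, sliding along the fixture: 0 = shut, 0.080 m = fully open (end stop). It opens toward the fixture's own -x (roughly toward the robot), has about 2 N of friction and stays where it is left. It may start up to 15 mm open, still covering most of the coil; the coil is uncovered from 66 mm
- catch_post (a point): the shutter's catch: upright steel post, 12 mm across, on top of the fixture under the wire guard, moving with the shutter; this point is on its axis 125 mm above the bench, axes as the fixture's. Post bare from 93 to 146 mm, 16 mm wide cap to 151 mm. A 6 mm strap at 87 to 93 mm height joins it to the shutter on the fixture's -y side
- rod_mid (a point): hooked rod lying flat, 100 g: black handle 90 long x 24 wide x 28 mm high, this point at the handle's centre, 14 mm up. x runs along the rod to the hook, z up. From the handle's front (x 45 mm) an 8 mm steel bar goes on at mid-height to x 150 mm and bends square to the left (+y), its tip ending at y 30 mm
- rod_hook (a point): middle of the rod's bent hook part, 150 mm ahead of and 13 mm to the left of rod_mid
- wand_mid (a point): hand-held infrared thermometer, a straight grey wand lying flat: body 130 x 34 x 34 mm with a 26 mm round black nose; this point is 18 mm up in the grip, body from x = -75 to 55 mm; nose to 77 mm. x runs along the wand out of its lens (its line of sight), z up. About 140 g
- wand_lens (a point): centre of the wand's lens at its nose end, 77 mm along x from wand_mid, same axes; it measures straight along x
- charger: bystander: white round charging puck, 90 mm across, 19 mm high; origin under it
- spool: bystander: solder-wire spool, 60 mm across, 50 mm high; origin under it
- bottle: bystander: clear bottle with white cap, 54 mm across, 125 mm high; origin under it
- disc_stack: bystander: stack of black ferrite discs stuck together, 54 mm across, 47 mm high; origin under it
- pliers: bystander: pliers with yellow handles, about 170 mm long, lying flat; origin under it
- board_bin: bystander: small blue bin of circuit boards, 120 x 100 x 45 mm; origin under it
- meter: bystander: black hand-held meter lying flat, 75 x 140 x 33 mm; origin under it
- screwdriver: bystander: screwdriver lying flat; origin under it
There are look-alikes about, which are no part of the job. What is shaped like the part that bears wand_mid but green is not meant.

How it is judged:
On the way, in this order (a step that is already met when the one before it is completed fails the run):
1. the shutter is opened past 70 mm of its 80 mm (value of joint shutter above 0.07 m), for 0.2 s.
2. shutter open, lens 50 to 150 mm from the coil, line of sight within 15 mm of its middle (each way) and 0.30 rad of square, under 20 mm/s and 0.2 rad/s, for 1.5 s (value of joint shutter above 0.07 m and x of coil in the frame of wand_lens between 0.05 and 0.15 m and y of coil in the frame of wand_lens between -0.015 and 0.015 m and z of coil in the frame of wand_lens between -0.015 and 0.015 m and angle between the x axis of wand_lens and the z axis of coil, either way round below 0.3 rad and linear speed of wand below 0.02 m/s and angular speed of wand below 0.2 rad/s), for 1.5 s.
At the end, for the whole second after the job is handed in: The shutter is still open (past 70 mm); rod and wand lie level (long axis within 0.27 rad of level, centre below 30 mm (rod) or 35 mm (wand)), at rest on the bench, their centres more than 100 mm from the fixture's middle (value of joint shutter above 0.07 m and height (world z) of rod_mid below 0.03 m and angle between rod_mid's own x axis and vertical between 1.3 and 1.84 rad and linear speed of each of rod, wand below 0.02 m/s and height (world z) of wand_mid below 0.035 m and angle between wand_mid's own x axis and vertical between 1.3 and 1.84 rad and horizontal distance between each of wand_mid, rod_mid and fixture above 0.1 m); the robot touches nothing.
It fails at once if the robot's fingers or arm touch the hot test fixture, its shutter or coil (contact force between any of the fingers, the arm and fixture above 1 N).
It fails at once if the thermometer is pushed against the fixture, its shutter or coil (contact force between wand and fixture above 1 N).
It fails at once if a bystander is shifted by more than 40 mm (distance of any of charger, spool, bottle, disc_stack, pliers, board_bin, meter, screwdriver from where it was at the start of the episode above 0.04 m).
It fails at once if the bottle, spool or disc stack is tipped over (angle between any of bottle, spool, disc_stack's own z axis and vertical above 0.6 rad).
It also fails if it takes over 72 s, if anything falls off the work surface, if the arm or the gripper's body presses on something with over 40 N, if the wrist force passes 120 N, or if a joint passes its speed limit or range.

## Working session

There is one attempt and no reset: what is moved stays moved. The work goes in short steps, each a Python script; the robot and the scene stay as the last script left them, time stands still between calls to the robot, and variables do not carry over. Pictures are saved under pics/ and viewed, at most 10 in all, crops included, and the job is handed in when it is done.

```bash
mkdir -p pics; ls
cat > h.py <<'E'
import numpy as np, cv2
from scipy.spatial.transform import Rotation as R
from cell import manip, inverse_kinematics, cams, order
def Rm(c):
    o=np.array(c["orientation"],float)
    return o if o.shape==(3,3) else (R.from_rotvec(o).as_matrix() if o.size==3 else R.from_quat(o).as_matrix())
def rays(c,uv):
    K=np.array(c["intrinsics"],float); uv=np.array(uv,float).reshape(-1,1,2)
    n=cv2.undistortPoints(uv,K,np.array([c["k1"],0,0,0,0.]),None).reshape(-1,2)
    return np.c_[n,np.ones(len(n))]
def pts(c,uv):   # depth -> world
    uv=np.array(uv).reshape(-1,2); n=rays(c,uv); ui=uv.round().astype(int)
    return (n*c["z_map"][ui[:,1],ui[:,0]][:,None])@Rm(c).T+np.array(c["position"])
def plane(c,uv,h):
    d=rays(c,uv)@Rm(c).T; p=np.array(c["position"]); return p+d*((h-p[2])/d[:,2])[:,None]
def cloud(c):
    H,W=c["z_map"].shape; u,v=np.meshgrid(range(W),range(H))
    return pts(c,np.c_[u.ravel(),v.ravel()]).reshape(H,W,3)
E
python3 - <<'E'
from h import *
import pickle
for n in("top","side"):
    c=cams.capture(n); pickle.dump(c,open(n+".pkl","wb"))
    cv2.imwrite(f"pics/{n}0.png",cv2.resize(c["image"],(800,600),interpolation=cv2.INTER_CUBIC))
    print(n,c["position"],c["orientation"],c["intrinsics"],c["k1"])
s=manip.state();print(s)
E
```

```text
pics
top [0.2823039  0.03207327 1.38554772] [-2.26179074  1.94571768 -0.2064247 ] [[364.01211961   0.         258.41568946]
 [  0.         364.01211961 188.84469295]
 [  0.           0.           1.        ]] -0.06890440681650767
side [0.35806392 0.87921852 0.67811428] [-0.2686613   2.66159098 -1.45063203] [[350.0406469    0.         252.51092376]
 [  0.         350.0406469  185.8323952 ]
 [  0.           0.           1.        ]] -0.05232180441275768
{'clock': 0.1, 'joint_pos': array([ 1.28008494e+00,  2.64675327e-01,  1.60520931e+00, -1.57922761e-05,
        1.27370695e+00, -3.69028930e-02]), 'joint_velocities': array([-0.00083139,  0.00045269, -0.0021346 , -0.00031957, -0.00174457,
       -0.00066195]), 'tau': array([ 1.26599818e-03, -5.03615177e+01, -3.58073759e+01,  7.30409450e-02,
        2.32780521e-02, -5.49943263e-05]), 'tool_pos': array([0.16931463, 0.65276692, 0.23752937]), 'tcp_rot': array([-3.97565416e-01, -3.11602022e+00,  3.10144444e-03]), 'contact_force': array([-0.27414078, -0.24002214, -0.51439756]), 'moment': array([0.03174611, 0.08839557, 0.00985178]), 'grasp_force': 0.0, 'gripper_width': 0.08837943288731077}
```

View pics/top0.png

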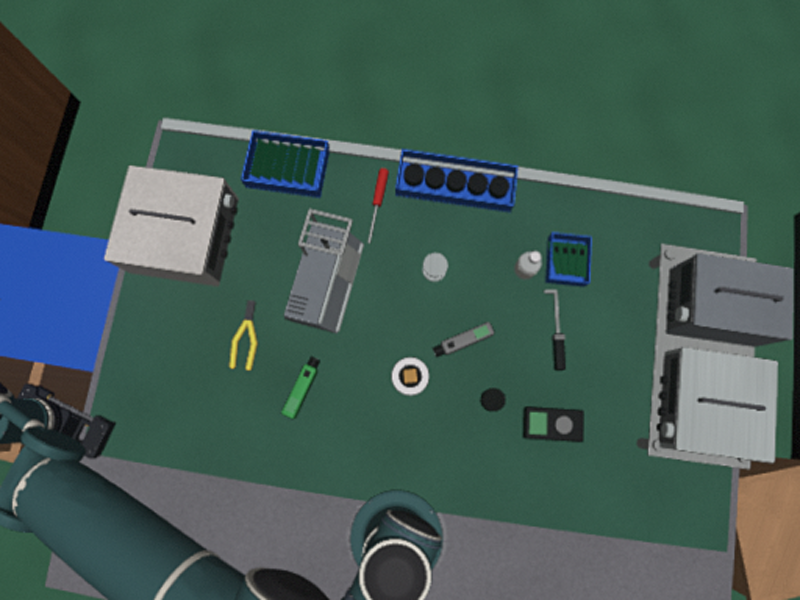

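View pics/side0.png

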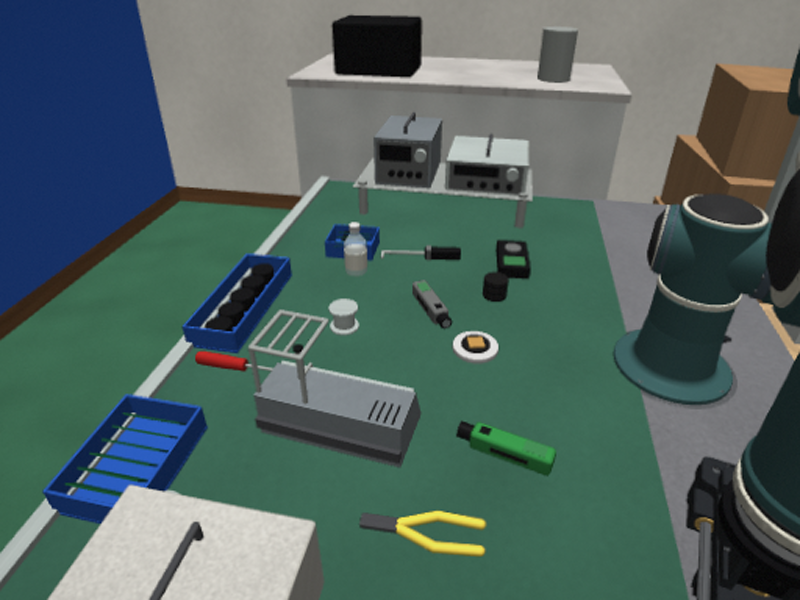

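The top view (800x600) shows the fixture at about (325,270) with the post's dark cap near (325,241), and the rod's handle at (559,352) with its hook near (550,291). The wand's body is at (468,338) and its nose at (437,351). The green look-alike is at (302,387). The side view shows the guard, with the post cap at (298,349).

Run:
```python
from h import *
import pickle
c=pickle.load(open("top.pkl","rb")); s=pickle.load(open("side.pkl","rb"))
P=cloud(c); im=c["image"].astype(int); Z=P[...,2]
def box(a,b,c_,d): 
    m=np.zeros(Z.shape,bool); k=.64; m[int(b*k):int(d*k),int(a*k):int(c_*k)]=1; return m
def rect(m,n):
    q=P[m][:,:2].astype(np.float32); r=cv2.minAreaRect(q*1000); print(n,len(q),"c",np.round(r[0],1),"size",np.round(r[1],1),"ang",round(r[2],1),"z",np.round(np.percentile(P[m][:,2],[5,50,95]),4))
    return r
f=box(270,195,375,345)
m=f&(abs(Z-.085)<.006); r=rect(m,"fixtop"); print(np.round(cv2.boxPoints(r),1).tolist())
m=f&(abs(Z-.172)<.008); r=rect(m,"guard"); print(np.round(cv2.boxPoints(r),1).tolist())
q=f&(Z<.16)&(Z>.12); print("post cand",np.round(np.median(P[q],0),4) if q.any() else None,q.sum(), Z[q][:20])
# dark cap
q=box(300,225,345,255)&(im.sum(2)<150); ys,xs=np.nonzero(q); print("dark px",len(xs),xs.mean(),ys.mean(),plane(c,[[xs.mean(),ys.mean()]],.151))
print("capz",np.round(P[q],3)[:12].tolist())
g=s["image"].astype(int); q=np.zeros(g.shape[:2],bool); q[int(335*.64):int(360*.64),int(285*.64):int(312*.64)]=1; q&=g.sum(2)<120
ys,xs=np.nonzero(q);print("side cap",len(xs),plane(s,[[xs.mean(),ys.mean()]],.151))
# rod
b=box(535,280,580,375)
m=b&(im.max(2)<70)&(Z>.015)&(Z<.04); r=rect(m,"handle");print(np.round(cv2.boxPoints(r),1).tolist())
gray=(im.min(2)>100)&b; ys,xs=np.nonzero(gray); print("bar px",np.round(plane(c,np.c_[xs,ys],.018)[:,:2],3).tolist()[::6])
w=box(425,315,500,365)&(Z>.02)&(Z<.05); r=rect(w,"wand+nose");print(np.round(cv2.boxPoints(r),1).tolist())
w2=w&(Z>.031); r=rect(w2,"wandbody");print(np.round(cv2.boxPoints(r),1).tolist())
crop=np.hstack([cv2.resize(c["image"][115:220,165:245],None,fx=5,fy=5,interpolation=cv2.INTER_CUBIC),cv2.resize(c["image"][175:245,265:385],(390,525)) ])
cv2.imwrite("pics/crop1.png",crop[:, :800])
```

```text
fixtop 1332 c [576.3 275.9] size [ 97.1 241.1] ang 84.0 z [0.0806 0.0851 0.0892]
[[451.3999938964844, 240.1999969482422], [691.0999755859375, 215.10000610351562], [701.2000122070312, 311.70001220703125], [461.3999938964844, 336.70001220703125]]
guard 296 c [650.6 258.2] size [103.9  89.7] ang 84.4 z [0.1706 0.1752 0.1789]
[[600.7999877929688, 210.89999389648438], [690.0999755859375, 202.10000610351562], [700.2999877929688, 305.5], [611.0, 314.29998779296875]]
post cand [0.6345 0.2695 0.149 ] 34 [0.15340462 0.15480782 0.14738619 0.13974505 0.12690142 0.12358013
 0.15190701 0.15393406 0.14906361 0.15156008 0.14925982 0.14934795
 0.14999374 0.14395867 0.15271528 0.14898341 0.15173105 0.15071956
 0.14503308 0.15670295]
dark px 7 207.14285714285714 154.42857142857142 [[0.63224353 0.26064303 0.151     ]]
capz [[0.637, 0.265, 0.152], [0.633, 0.265, 0.153], [0.634, 0.262, 0.149], [0.634, 0.258, 0.152], [0.628, 0.26, 0.157], [0.631, 0.257, 0.15], [0.634, 0.261, 0.127]]
side cap 22 [[0.63690564 0.26780912 0.151     ]]
handle 160 c [ 547.8 -320.5] size [218.9  72.6] ang 2.6 z [0.0187 0.027  0.0
[... 226 characters left out ...]
.298], [0.627, -0.302], [0.615, -0.303], [0.604, -0.304], [0.592, -0.305], [0.584, -0.306], [0.576, -0.307], [0.569, -0.308], [0.562, -0.316], [0.55, -0.317], [0.539, -0.318], [0.523, -0.32], [0.52, -0.32], [0.516, -0.324]]
wand+nose 354 c [476.8 -90.7] size [ 34.3 152.6] ang 31.4 z [0.0262 0.0334 0.0386]
[[422.3999938964844, -34.5], [502.0, -164.6999969482422], [531.2000122070312, -146.89999389648438], [451.70001220703125, -16.600000381469727]]
wandbody 256 c [476.5 -90.4] size [ 33.9 150.3] ang 33.0 z [0.0314 0.0344 0.0393]
[[421.29998779296875, -36.70000076293945], [503.29998779296875, -162.6999969482422], [531.7000122070312, -144.1999969482422], [449.79998779296875, -18.200000762939453]]
```

View pics/crop1.png

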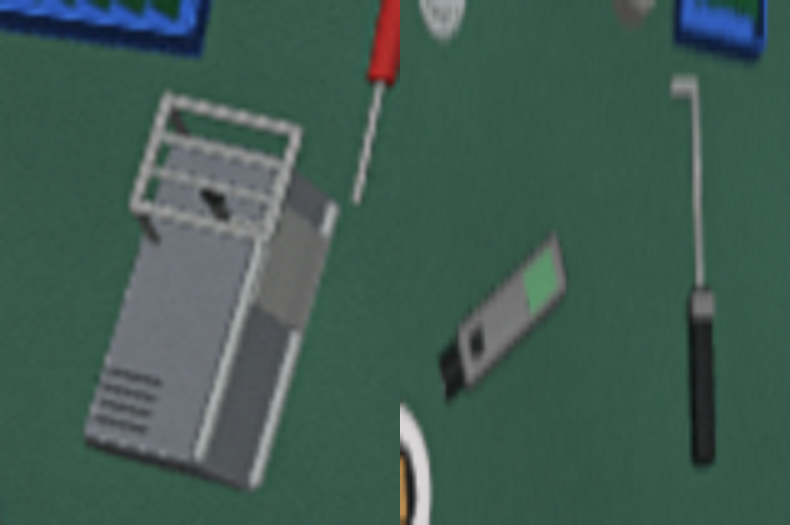

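The crop shows the guard roof with the post under it, the brownish shutter over the far part of the window face, the grey wand with its nose at lower left, and the rod with its hook turned left. The measured sizes agree with those given: top 241 mm long, guard 104x90 mm, wand 152 mm. Next I refine the handle, grasp the rod and go to staging.

```bash
cat >> h.py <<'E'
yawf=np.radians(-6.0); xf=np.array([np.cos(yawf),np.sin(yawf)]); yf=np.array([-xf[1],xf[0]])
post=np.array([.6345,.2645])
def down(yaw,flip=0):
    x=np.array([np.cos(yaw),np.sin(yaw),0])*(-1 if flip else 1); z=np.array([0,0,-1.]); return R.from_matrix(np.c_[x,np.cross(z,x),z]).as_rotvec()
E
python3 - <<'E'
from h import *
import pickle
c=pickle.load(open("top.pkl","rb")); P=cloud(c); im=c["image"].astype(int)
m=np.zeros(im.shape[:2],bool); m[208:240,345:370]=1; m&=(im.max(2)<75)
m=cv2.morphologyEx(m.astype(np.uint8),cv2.MORPH_OPEN,np.ones((2,2)))>0
ys,xs=np.nonzero(m); w=plane(c,np.c_[xs,ys],.026)[:,:2]
r=cv2.minAreaRect((w*1000).astype(np.float32)); print(r,np.median(P[m][:,2]))
hook=np.array([.630,-.302]); 
ctr=np.array(r[0])/1000; d=hook-ctr; print("yaw",np.degrees(np.arctan2(d[1],d[0])),"dist to corner",np.hypot(*d))
for yaw in (np.arctan2(d[1],d[0]),yawf):
  for f in (0,1):
    p=[*ctr,.1] if yaw>0 else [.42,.25,.12]
    print(f,inverse_kinematics(p,down(yaw,f)))
for f in (0,1): print(inverse_kinematics([.477,-.0915,.1],down(np.radians(121.4),f)))
E
```

```text
((475.2785949707031, -326.0692443847656), (86.38607788085938, 30.502410888671875), 5.668531894683838) 0.02649080154658079
yaw 8.842346159870191 dist to corner 0.1565823799138757
0 [-6.44522619e-01  2.04408003e-01  1.94936189e+00 -4.44089210e-16
  9.87822758e-01  7.71945654e-01]
1 [-6.44522619e-01  2.04408003e-01  1.94936189e+00 -4.44089210e-16
  9.87822758e-01 -2.36964700e+00]
0 [ 4.85944889e-01  1.97374246e-02  2.11415709e+00 -4.44089210e-16
  1.00769814e+00  2.16146097e+00]
1 [ 4.85944889e-01  1.97374246e-02  2.11415709e+00 -4.44089210e-16
  1.00769814e+00 -9.80131683e-01]
[-2.40810756e-01  3.92993331e-02  2.13638103e+00 -4.44089210e-16
  9.65912294e-01 -7.88844141e-01]
[-2.40810756e-01  3.92993331e-02  2.13638103e+00 -4.44089210e-16
  9.65912294e-01  2.35274851e+00]
```

Run:
```python
from h import *
yaw=np.radians(6.5); r=down(yaw); g=np.array([.470,-.321])
manip.move_pose([*g,.14],r)
manip.move_linear([*g,.0045],rate=.12)
manip.set_gripper(0.0,force=40)
s=manip.state(); print(s["clock"],s["gripper_width"],s["grasp_force"],s["tool_pos"])
manip.move_linear([*g,.26],rate=.2)
manip.move_pose([.43,.19,.26],down(yawf))
s=manip.state(); print(s["clock"],s["gripper_width"],s["joint_pos"])
import pickle
for n in("top","side"):
    c=cams.capture(n); pickle.dump(c,open(n+"1.pkl","wb")); cv2.imwrite(f"pics/{n}1.png",c["image"])
a=cv2.imread("pics/top1.png")[90:290,120:320]; b=cv2.imread("pics/side1.png")[150:350,100:300]
cv2.imwrite("pics/c2.png",cv2.resize(np.hstack([a,b]),(800,400),interpolation=cv2.INTER_CUBIC))
```

```text
5.9333 0.023717457753767966 39.80256546288729 [ 0.47003673 -0.32106954  0.00452141]
9.2167 0.023541840182608215 [ 3.61976919e-01 -1.45186005e-01  1.99662990e+00 -3.12350958e-04
  1.29009836e+00  2.03834039e+00]
```

View pics/c2.png

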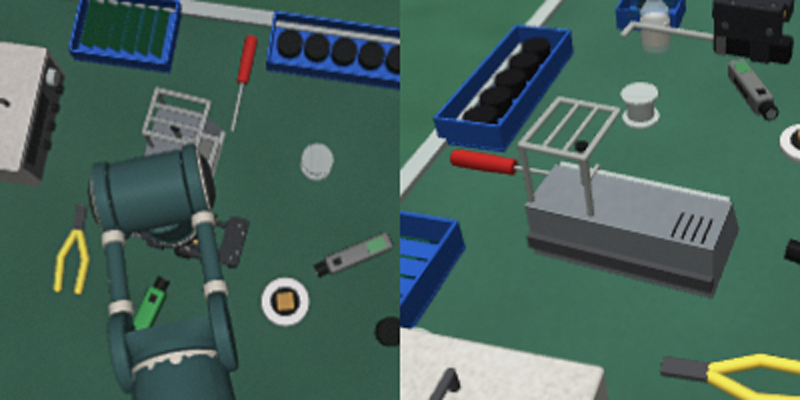

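The top view shows the arm over the fixture's near end. The side view shows the rod held, with its hook corner near crop (637,21), and the fixture clear. Next I check the hook position by ray at rod height.

Run:
```python
from h import *
import pickle
s=pickle.load(open("side1.pkl","rb")); t=pickle.load(open("top1.pkl","rb"))
a=s["image"][150:180,205:260].astype(int); m=(a.min(2)>110); 
for row in m: print("".join("#" if v else "." for v in row))
print(plane(s,[[218.5,160.5],[213,166]],.2695)[:,:2], "expected corner",np.array([.43,.19])+.16*xf, "tip",np.array([.43,.19])+.16*xf+.03*yf)
# refined post cap axis: rays from both views
```

```text
........................##.............................
..................########.............................
.................##########............................
................#############..........................
................#############..........................
................#############..........................
................#############..........................
................#############..........................
................#############..........................
...............###############.........................
...............###############.........................
..........###################..........................
.........####################..........................
........####..################.........................
.......####.........#################..................
......####.................################............
.....####..........#.............################......
......##............####...............#############...
...................#.###.....................#######...
....................###................................
.....................###...............................
....................####...............................
....................####...............................
.......................................................
.......................................................
.......................................................
.......................................................
.......................................................
.......................................................
.......................................................
[[0.59009369 0.16343566]
 [0.59525698 0.19206189]] expected corner [0.5891235  0.17327545] tip [0.59225936 0.2031111 ]
```

Run:
```python
from h import *
P=lambda a,b,z=.115:[*(post+a/1000*xf+b/1000*yf),z]
F=lambda: manip.state()["contact_force"]
manip.move_linear(P(-236,-48,.26),rate=.2)
manip.move_linear(P(-236,-48),rate=.15)
manip.move_linear(P(-136,-48),rate=.12); print("in",F())
manip.move_linear(P(-136,-17),rate=.08); print("side",F())
f0=F(); fx=[]
for i,a in enumerate(range(-142,-246,-6)):
    manip.move_linear(P(a,-17),rate=.05); f=(F()-f0)[:2]; fx.append((a,round(float(f@xf),1),round(float(f@yf),1)))
    if abs(f@xf)>14: break
print(fx); print(manip.state()["clock"],manip.state()["gripper_width"])
import pickle
for n in("top","side"):
    c=cams.capture(n); pickle.dump(c,open(n+"2.pkl","wb")); cv2.imwrite(f"pics/{n}2.png",c["image"])
a=cv2.imread("pics/top2.png")[90:290,120:320]; b=cv2.imread("pics/side2.png")[150:350,100:300]
cv2.imwrite("pics/c3.png",cv2.resize(np.hstack([a,b]),(800,400),interpolation=cv2.INTER_CUBIC))
```

```text
in [-0.60801748 -0.31791556 -1.15535907]
side [-0.14104196 -0.16162    -0.87155763]
[(-142, -0.1, 1.3), (-148, 0.8, -0.4), (-154, 0.6, -0.4), (-160, 0.7, 0.6), (-166, 1.1, 0.2), (-172, 0.3, 1.0), (-178, -0.5, -0.6), (-184, -0.8, -0.1), (-190, 0.8, -0.2), (-196, 0.5, -0.6), (-202, 0.3, 0.1), (-208, 0.0, 0.0), (-214, 0.0, -0.1), (-220, 0.7, 0.1), (-226, 6.9, -0.5), (-232, 18.2, -0.5)]
16.675 0.023341348213628123
```

View pics/c3.png

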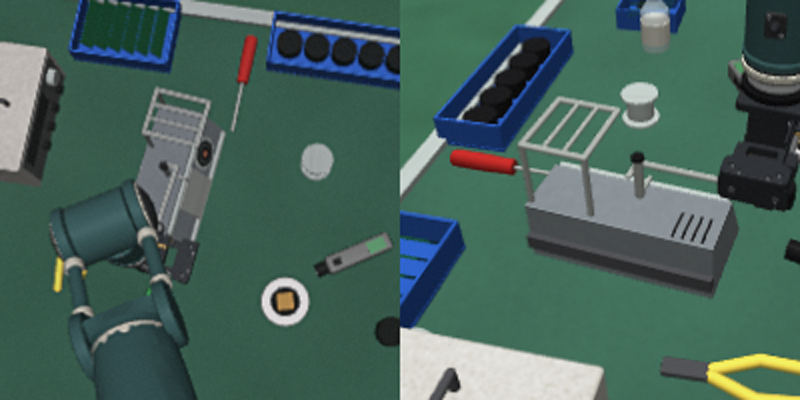

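The shutter is open. The post now stands outside the guard, at side crop (638,175), and the coil shows at top crop (205,152). The force rose to 18 N at the stop. I'll unhook, put the rod back where it lay, then measure the coil.

Run:
```python
from h import *
import pickle
P=lambda a,b,z=.115:[*(post+a/1000*xf+b/1000*yf),z]
F=lambda: manip.state()["contact_force"]
manip.move_linear(P(-212,-17),rate=.06); manip.move_linear(P(-212,-52),rate=.1); print(F())
manip.move_linear(P(-212,-52,.26),rate=.2)
g=[.470,-.321]; r=down(np.radians(6.5))
manip.move_pose([*g,.2],r); manip.move_linear([*g,.03],rate=.2); manip.move_linear([*g,.0055],rate=.04); print(F())
manip.set_gripper(.06); manip.move_linear([*g,.2],rate=.2)
print(manip.state()["clock"])
c=cams.capture("top"); pickle.dump(c,open("top3.pkl","wb")); im=c["image"].astype(int); C=cloud(c)
m=np.zeros(im.shape[:2],bool); m[150:185,208:236]=1; m&=im.max(2)<70
n,l,st,ce=cv2.connectedComponentsWithStats(m.astype(np.uint8))
for i in range(1,n):
    if st[i,4]>10: print(st[i],ce[i],plane(c,[ce[i]],.043),np.median(C[l==i],0))
def fc(p): d=p[:2]-post; return d@xf,d@yf
i=1+np.argmax(st[1:,4]); print("coil rel post0",fc(plane(c,[ce[i]],.043)[0]), "pred rel ctr",(np.array([.5751,.2645])+.055*xf-.045*yf))
cv2.imwrite("pics/c4.png",np.hstack([cv2.resize(c["image"][140:200,195:255],(480,480),interpolation=cv2.INTER_CUBIC),cv2.resize(c["image"][160:260,330:390],(288,480))]))
b=np.zeros(im.shape[:2],bool); b[195:240,270:325]=1; b&=(C[...,2]>.02)&(C[...,2]<.05)
print("wand",cv2.minAreaRect((C[b][:,:2]*1000).astype(np.float32)))
```

```text
[ 1.16217608  0.45920424 -1.21862831]
[-0.08409888  0.30807172 -0.94741486]
24.225
[219 160   7  13  71] [221.94366197 166.26760563] [[0.62490038 0.21627318 0.043     ]] [0.62409838 0.21667627 0.04678379]
coil rel post0 (np.float64(-0.004505958719933249), np.float64(-0.048966064860533204)) pred rel ctr [0.62509492 0.21399745]
wand ((476.9533386230469, -90.60379028320312), (34.500614166259766, 152.46812438964844), 31.15325355529785)
```

View pics/c4.png

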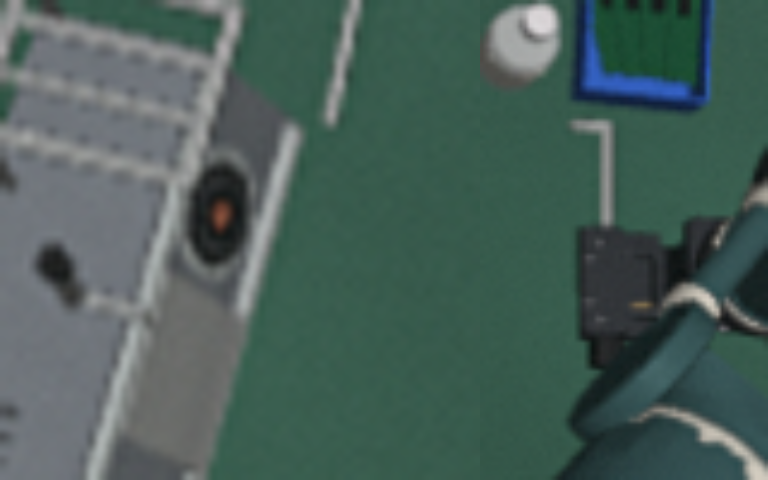

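The coil is fully uncovered at crop (220,213). Its measured position (0.625, 0.216, 0.043) agrees with the fixture geometry within 2 mm. Next is the wand.

```bash
cat >> h.py <<'E'
coil=np.array([.625,.2155,.043]); wg=np.array([.4774,-.0915]); wyaw=np.radians(121.2); b=np.radians(25)
def aim(stand):
    yf3=np.r_[yf,0]; zz=np.array([0,0,1.])
    x=yf3*np.cos(b)-zz*np.sin(b); z=-zz*np.cos(b)-yf3*np.sin(b)
    return coil-(stand+.077)*x+.0135*z, R.from_matrix(np.c_[x,np.cross(z,x),z]).as_rotvec()
E
python3 - <<'E'
from h import *
import pickle
for s in (.2,.1): print(aim(s),inverse_kinematics(*aim(s)))
r=down(wyaw); manip.move_pose([*wg,.14],r); manip.move_linear([*wg,.0045],rate=.12)
manip.set_gripper(0,force=40); s=manip.state(); print(s["gripper_width"],s["grasp_force"])
manip.move_linear([*wg,.2],rate=.2)
p,q=aim(.2); manip.move_pose(p,q)
p,q=aim(.1); manip.move_linear(p,rate=.08)
manip.dwell(1.0); s=manip.state(); print(s["clock"],s["tool_pos"]-p,s["gripper_width"])
for n in("top","side"):
    c=cams.capture(n); pickle.dump(c,open(n+"4.pkl","wb")); cv2.imwrite(f"pics/{n}4.png",c["image"])
a=cv2.imread("pics/top4.png")[110:260,170:320]; c=cv2.imread("pics/side4.png")[120:320,100:300]
cv2.imwrite("pics/c5.png",np.hstack([cv2.resize(x,(400,400),interpolation=cv2.INTER_CUBIC) for x in(a,c)]))
E
```

```text
(array([ 0.59816204, -0.03984609,  0.1478301 ]), array([ 2.09046396,  1.88226221, -0.4634447 ])) [ 0.1266375   0.26629551  1.8387891  -0.46044577  1.18303417  0.43969559]
(array([0.60763554, 0.05028821, 0.10556828]), array([ 2.09046396,  1.88226221, -0.4634447 ])) [ 0.26281475  0.36334691  1.79795332 -0.44016684  1.18264793  0.57813226]
0.03349673854897876 39.99540234915912
32.1333 [1.42686684e-05 1.98840859e-05 1.26720376e-05] 0.03374839256681752
```

View pics/c5.png

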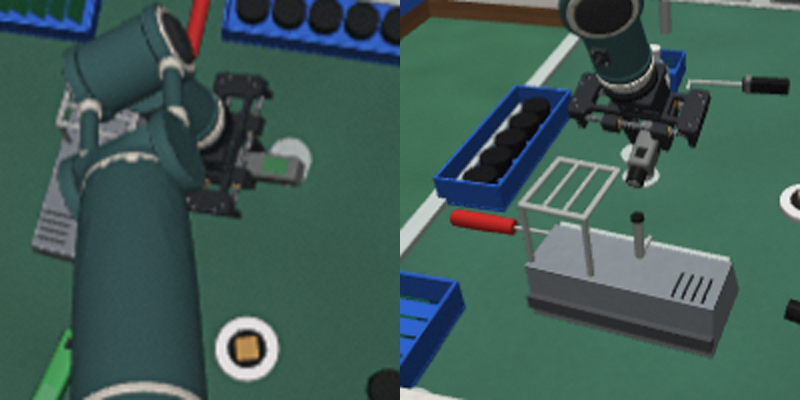

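The nose points at the coil side, with its tip at side crop (634,182), and everything is clear. I'll check the tip against the expected lens projection and keep holding.

Run:
```python
from h import *
import pickle
s=pickle.load(open("side4.pkl","rb"))
x=np.r_[yf,0]*np.cos(b)-np.array([0,0,np.sin(b)])
for L in (coil-.1*x, coil-.177*x, coil-.122*x):
    q=Rm(s).T@(L-np.array(s["position"])); n=q[:2]/q[2]; n=n*(1+s["k1"]*(n@n)); u=np.array(s["intrinsics"])[:2]@np.r_[n,1]
    print("crop px",400+(u[0]-100)*2,(u[1]-120)*2)
manip.dwell(1.2); print(manip.state()["clock"])
```

```text
crop px 634.3623850586075 181.59880471807043
crop px 651.3427855811036 136.39491411077972
crop px 639.341857727232 168.33568419299922
33.4333
```

The expected lens pixel is (634,182), the same as observed, and the hold has lasted 2.3 s. I'll retreat, put the wand down where it was, and check.

Run:
```python
from h import *
import pickle
p,q=aim(.2); manip.move_linear(p,rate=.1)
manip.move_pose([*wg,.2],down(wyaw)); manip.move_linear([*wg,.03],rate=.2); manip.move_linear([*wg,.0055],rate=.04)
manip.set_gripper(.07); manip.move_linear([*wg,.25],rate=.2)
manip.move_pose([.35,-.35,.35],down(0)); manip.dwell(.5)
c=cams.capture("top"); C=cloud(c); print(manip.state()["clock"])
for n,(r0,r1,c0,c1) in dict(wand=(195,240,270,325)).items():
    m=np.zeros(C.shape[:2],bool); m[r0:r1,c0:c1]=1; m&=(C[...,2]>.02)&(C[...,2]<.05); print(n,cv2.minAreaRect((C[m][:,:2]*1000).astype(np.float32)),np.median(C[m][:,2]))
cv2.imwrite("pics/c6.png",cv2.resize(c["image"][70:310,90:410],(800,600),interpolation=cv2.INTER_CUBIC))
```

```text
41.4333
wand ((476.946044921875, -90.23442077636719), (34.591163635253906, 151.2475128173828), 30.945186614990234) 0.03382689113849624
```

View pics/c6.png

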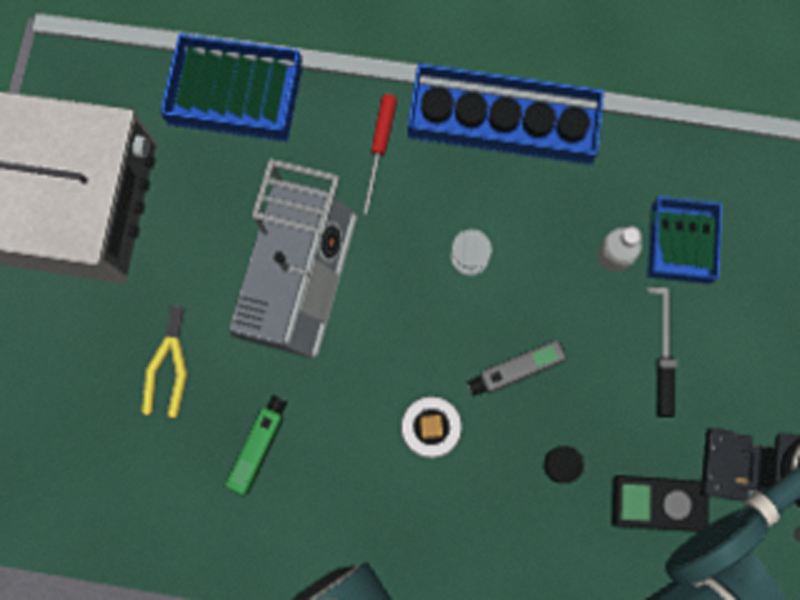

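The shutter is open with the coil showing at (331,240). The wand lies flat at (518,368) and the rod at (666,350). Nothing else has moved, and the gripper is free.

```bash
python3 -c "
from cell import order; print(order.close_job())"
```

```text
the job is handed in; nothing more can be done
None
```

The job is handed in at about 41 s of the 72 s allowed: the shutter is pulled fully open to its end stop, the wand was held square on the coil from 10 cm for over two seconds, and both tools lie flat on the bench where they started. The hand-in call gave no verdict.

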